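Drop the camera bodies from the trap hopper

TASK

Swing open the trap-door of the hopper that holds the two black camera bodies, so that both drop into the green tray under it. Then swing the trap-door fully shut again and latch it by sliding its bolt all the way across the lever; leave the other hopper, with the brass lens barrels in it, shut.

Things in the scene. Friction and masses are not known exactly. Their poses are not given: they have to be found in the camera images.
- hopper: Fixed grey sheet-metal hopper with two black camera bodies in it, open on top. Origin: on the bench under its middle; z up, x away from the robot at yaw 0, y left. Offsets below: this frame, mm (x, y, z). Box 122 (x) by 126 (y), walls 5, z 170 to 235, on two side plates; its bottom is the trap-door. Green tray fixed below: x -150 to 90, y -57 to 57, floor z 12, 50 high. May stand left or right.
- trap (a joint): Its trap-door, rad: 0 shut, 1.4 fully open (rubber stops). Hinge axis along y at x 52, z 165, the door's far edge; the near edge swings down. A steel lever 12 thick at y -90, outside the box, is fixed to the door's axle: shut it leans 40 degrees towards +x, open 40 degrees towards -x. The hinge is stiff and stays where left, so swing the lever both ways; 2 to 5 N at the knob.
- trap_knob (a point): Centre of the red ball (30 across) on the lever's upper end, 150 from the hinge axis: at (52+150 sin(0.698-q), -90, 165+150 cos(0.698-q)), q = trap value; (148, -90, 280) shut, (-44, -90, 280) open. Nothing within 50 mm beside it; can be gripped or pushed.
- bolt (a joint): Its bolt, m: starts near 0 (drawn back, lever free); 0.04 is fully across (stop). It slides towards -y of the hopper along the far wall; its steel rod then stands 11 mm in front (-x) of the shut lever and blocks it, so shut the trap first. It stays where left; about 2 N moves it.
- bolt_knob (a point): Centre of the bolt's upright yellow knob, a cylinder 24 in diameter and 30 tall, at (95, 30 - bolt travel, 280); guide blocks below it reach up to z 253.
- camera_a_center (a point): Centre of the first black camera body (60 x 30 x 40, a lens stub 8 proud on one long side, about 120 g), lying on the trap-door at the start.
- camera_b_center (a point): Centre of the second black camera body, the same.
- spare_trap (a joint): Trap-door of the other hopper, rad: 0 shut; to be left shut. That hopper is built alike, holds two brass lens barrels and stands on the other side of the bench, left or right.
Mind the look-alikes: they are no part of the job. Leave any red or turquoise look-alike of the part that bears camera_a_center alone. Leave any blue look-alike of the part that bears camera_b_center alone.

How it is judged:
By the outcome, as a careful person would: the job done as asked, in the order asked, and still so for the second after the job is handed in, with the robot touching nothing.
It also fails if it takes over 48 s, if anything falls off the work surface, if the arm or the gripper's body presses on something with over 40 N, if the wrist force passes 120 N, or if a joint passes its speed limit or range.

ROBOT

A 6-joint arm with a two-finger parallel gripper is mounted at the origin on the work surface. World frame = base frame: x ahead of the robot, y to its left, z up, the work surface at z = 0. Lengths are in m, angles in degrees, forces in N, time in s.
With the tool pointing down it reaches from about 0.3 to 0.75 m from the base axis. Payload 8.5 kg.
Tool frame: the origin (TCP) lies on the centre line of the jaws, within the pads' length; the fingertips stand 14 mm ahead of it and the grasp point (between the pads) lies 5 mm behind it; z points along the fingers, x is the direction in which the jaws open and shut, and the axes are right-handed (so a half turn about z gives the same grasp; the last joint's range is limited). The gripper opens to 85 mm and grips with 20 to 120 N. Pads are 22 mm wide; open, the fingers measure 114 mm over their backs; the gripper's body (76 mm by 85 mm) begins 54 mm behind the grasp point. The pads swing forward as they close: fully open they stand 13 mm farther back than shut.
Start: joints at [-12.336, 21.807, 74.336, -0, 83.858, -12.336], TCP at [0.55, 0, 0.216] pointing down, gripper open.
Joint ranges: [-178.18, 178.18], [-50.72, 133.34], [12.68, 142.11], [-81.47, 261.47], [9.98, 163.14], [-165.26, 165.26]. Speed limits (degrees/s): [136.94, 136.94, 180, 180, 180, 180].

INTERFACE

Orientations are given as a 3x3 rotation matrix whose columns are the frame's x, y, z axes.
In Python, from rig import * gives the robot as it stands.
- The arm moves only by the shell command python3 -m crank 'ROWS' [FORCE]. ROWS is JSON, one flat list of numbers, 7 for each row, row after row: the turn, a rotation vector about the world's x, y, z in rad, then the shift along the world's x, y, z in m, then the opening in per cent of the stroke, from 0 (shut) to 100 (fully open). A call has 1 to 20 rows; each row shifts and turns the commanded pose from where the row before left it; what a row does not reach is not made up. A row lasts 1/10 s, in which the tool goes at most 50 mm and 8.59 degrees, less where a joint would pass 70% of its speed; a pose out of reach is approached as far as the arm can. A call is refused whole if a number of a shift passes 0.05 or a number of a turn 0.15, either way. A call with a gripper value outside its range is refused whole. The fingers move at their own pace and stop on an object; FORCE is the grip in N (left out, the last holds). Time passes only in rows, so rows that do not move let the fingers close. It gives the time, the measured TCP pose, the force and the opening at its end, in the units of the state.
- observe(): the state, without advancing time (a new reading comes with each control period).
- get_image(name): name is "scene" or "side" or "wrist"; returns a dict with "frame" (384x512x3 uint8, red, green, blue), "fov_y" (degrees; the focal length in pixels is half the picture's height over the tangent of half this angle, whatever the lens; pixels are square), "cx", "cy" (the principal point, pixels), "world_to_cam" (4x4, takes a point from world to camera coordinates). Camera axes: x right, y up, looking along -z (the intrinsics and any distortion apply to the point x, -y, -z); pixel columns grow to the right and rows downward; lengths in m; the calibration is good to about 2 mm. A picture is of the moment at which its call begins. There is no depth.
- close_job(): hands the job in, once; it reports no verdict.
The state is a dict: "time_s": time; "q": joint angles; "qvel": joint speeds; "joint_efforts": joint torques, N m; "position": TCP position; "tool_rot": TCP orientation; "ft_force": force on the tool from outside, world axes, zero at the start; "wrist_torque": the same for the moment, N m; "grip_width": finger opening in m.
Only numpy, scipy, OpenCV 4.12 (cv2) and the standard library are available. Lean on these libraries where they do the work, as an engineer would, in place of code of your own. Each camera call takes 0.05 s, during which the arm holds its last target. There are 200 camera calls.

## Working session

There is one attempt and no reset: what is moved stays moved. The work goes in short steps, Python scripts to look and compute and a shell command to move; the robot and the scene stay as the last step left them, time stands still between calls to the robot, and variables do not carry over. Pictures are saved under pics/ and viewed, about 8 in all and at most 12, crops included, and the job is handed in when it is done.

```bash
mkdir -p pics; ls; python3 - <<'E'
from rig import *
import cv2
for n in("scene","side"):
    d=get_image(n); cv2.imwrite(f"pics/{n}0.png",cv2.cvtColor(d["frame"],cv2.COLOR_RGB2BGR))
    print(n,d["fov_y"],d["cx"],d["cy"],d["world_to_cam"],[k for k in d])
s=observe();print(s)
E
```

```text
pics
scene 56.87044704481635 255.33067494721757 193.16948120234193 [[-0.54417331  0.83876295 -0.0187647   0.35473944]
 [-0.65620263 -0.4115825   0.63245391  0.21358684]
 [ 0.52275569  0.35647799  0.77437067 -1.24608965]
 [ 0.          0.          0.          1.        ]] ['frame', 'fov_y', 'cx', 'cy', 'world_to_cam']
side 54.37583729164436 251.67868847651445 196.95961759767212 [[ 0.658803   -0.75207641  0.01896534 -0.39735232]
 [ 0.54482059  0.49433229  0.67735228 -0.38929787]
 [-0.51879586 -0.43590901  0.7354143  -0.83724252]
 [ 0.          0.          0.          1.        ]] ['frame', 'fov_y', 'cx', 'cy', 'world_to_cam']
{'time_s': 0.1, 'q': array([-1.23360404e+01,  2.18382991e+01,  7.43786959e+01, -4.35154972e-04,
        8.38583574e+01, -1.23358371e+01]), 'qvel': array([-0.00546251, -0.07848863, -0.03796897, -0.04205673, -0.00310696,
       -0.05135217]), 'joint_efforts': array([ 3.76895419e-03, -4.49219084e+01, -2.31655884e+01, -2.33104493e-04,
        3.63802450e-03,  7.57992581e-06]), 'position': array([5.49722609e-01, 5.37331428e-05, 2.15472670e-01]), 'tool_rot': array([[ 9.99999173e-01, -2.90549810e-06, -1.28639749e-03],
       [-2.55354431e-06, -9.99999963e-01,  2.73598005e-04],
       [-1.28639824e-03, -2.73594494e-04, -9.99999135e-01]]), 'ft_force': array([0.61791271, 0.0635786 , 0.17122302]), 'wrist_torque': array([ 0.00124453,  0.04971817, -0.00657484]), 'grip_width': 0.0854892961796368}
```

View pics/scene0.png

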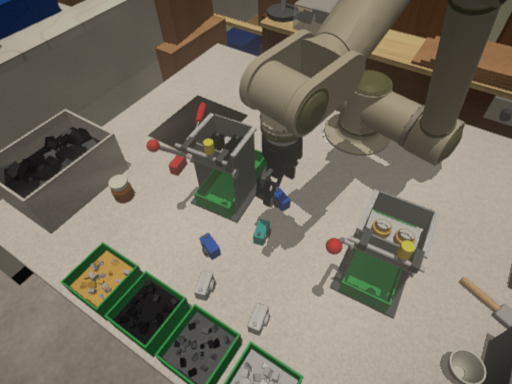

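View pics/side0.png

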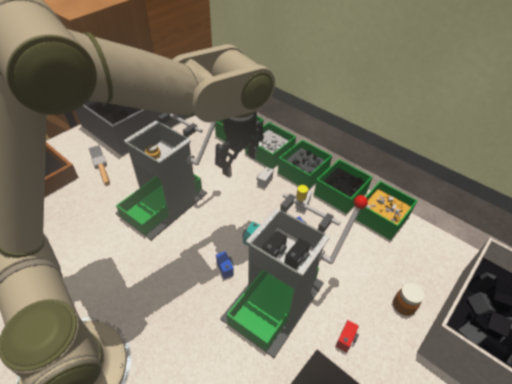

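Scene view: the right-hand hopper (scene 225,150; side 285,250) holds the black bodies. The left one (scene 395,235) holds brass barrels. Its red ball is at scene (153,145) / side (361,201), and the yellow knob at scene (209,147) / side (302,192). Lookalikes are the spare's ball at scene (334,246) and yellow knob at (406,250), plus loose red, blue and turquoise camera bodies on the bench. I'll check the choice in one close crop.

```bash
python3 - <<'E'
import cv2,numpy as np
a=cv2.imread("pics/scene0.png")[95:225,135:285]; b=cv2.imread("pics/side0.png")[170:360,220:380]
a=cv2.resize(a,(692,600),interpolation=cv2.INTER_CUBIC)
b=cv2.resize(b,(505,600),interpolation=cv2.INTER_CUBIC)
cv2.imwrite("pics/crop0.png",cv2.resize(np.hstack([a,b]),(800,401)))
for n in("scene","side"):
    h=cv2.cvtColor(cv2.imread(f"pics/{n}0.png"),cv2.COLOR_BGR2HSV)
    for c,lo,hi in(("red",(0,150,90),(8,255,255)),("yel",(24,150,90),(34,255,255))):
        k,l,st,ce=cv2.connectedComponentsWithStats(cv2.inRange(h,lo,hi))
        print(n,c,[(st[i].tolist(),ce[i].round(1).tolist()) for i in range(1,k) if st[i,4]>25])
E
```

```text
scene red [([196, 103, 10, 18, 108], [200.5, 111.4]), ([148, 140, 10, 9, 73], [152.3, 143.9]), ([170, 156, 14, 12, 88], [176.0, 161.7]), ([327, 239, 14, 13, 148], [333.9, 244.9])]
scene yel [([203, 139, 10, 8, 61], [207.8, 142.1]), ([401, 240, 13, 12, 84], [407.3, 244.9])]
side red [([354, 195, 13, 13, 131], [360.3, 201.1]), ([339, 321, 19, 26, 270], [348.0, 333.5])]
side yel [([298, 184, 10, 11, 85], [302.4, 188.9])]
```

View pics/crop0.png

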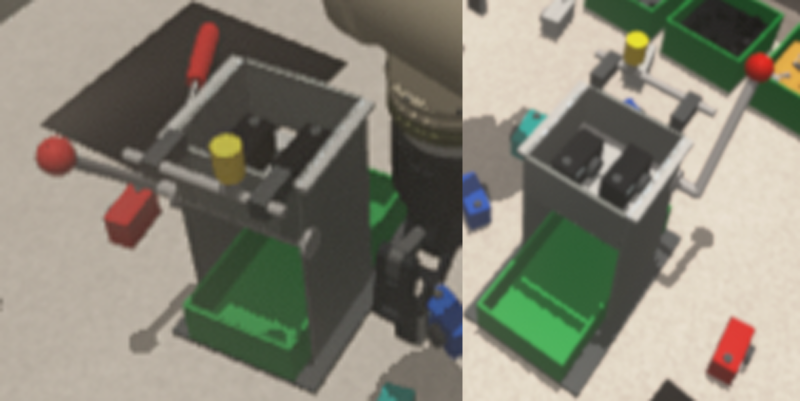

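The crop confirms two black bodies, in the hopper whose ball is at scene (153,145) and yellow knob at (208.6,147). Next I fit the hopper's pose.

```bash
cat > h.py <<'E'
from rig import *
import numpy as np, cv2
from scipy.optimize import least_squares
def proj(d,P):
    P=np.atleast_2d(P); c=(d["world_to_cam"]@np.c_[P,np.ones(len(P))].T)[:3]
    f=192/np.tan(np.radians(d["fov_y"]/2))
    return np.c_[d["cx"]+f*c[0]/-c[2], d["cy"]+f*c[1]/c[2]]
def R(y): return np.array([[np.cos(y),-np.sin(y),0],[np.sin(y),np.cos(y),0],[0,0,1]])
def W(p,o): return np.atleast_2d(o)/1000@R(p[2]).T+[p[0],p[1],0]
E
python3 - <<'E'
from h import *
D={n:get_image(n) for n in("scene","side")}
obs=[("scene",(148,-90,280),(153.2,145.3)),("side",(148,-90,280),(361,201.6)),("scene",(95,30,280),(208.6,146.9)),("side",(95,30,280),(302.2,193.2)),
("side",(61,63,235),(278.5,210.3)),("side",(61,-63,235),(328.8,240.1)),("side",(-61,63,235),(248.7,241.1)),("side",(-61,-63,235),(304.1,272.8)),
("scene",(-61,63,235),(255,127.4)),("scene",(-61,-63,235),(211.9,114.5))]
f=lambda p:np.concatenate([(proj(D[n],W(p,o))[0]-u) for n,o,u in obs])
best=min((least_squares(f,[.55,-.2,y],loss="soft_l1") for y in(-.8,0,.8)),key=lambda r:r.cost)
p=best.x;print(p,np.degrees(p[2]));print(f(p).reshape(-1,2).round(1))
np.save("p.npy",p)
for k in(0,.35,.7,1.05,1.4):print("q",k,W(p,(52+150*np.sin(.698-k),-90,165+150*np.cos(.698-k))).round(4))
print("bolt",W(p,[(95,30,280),(95,-10,280)]).round(4)); print("ex,ey",R(p[2])[:,:2].T.round(4))
E
```

```text
[ 0.46136233 -0.22462332  0.09870518] 5.65539026362551
[[-1.6  0.4]
 [-0.   0.5]
 [-0.3  0.5]
 [-0.7 -0.7]
 [ 1.  -2. ]
 [-0.7 -5.9]
 [-0.2  2. ]
 [-4.5  0.9]
 [-1.7 -0.9]
 [-0.  -1.4]]
q 0 [[ 0.6179 -0.2996  0.2799]]
q 0.35 [[ 0.5729 -0.304   0.306 ]]
q 0.7 [[ 0.5217 -0.3091  0.315 ]]
q 1.05 [[ 0.4705 -0.3142  0.3058]]
q 1.4 [[ 0.4256 -0.3186  0.2795]]
bolt [[ 0.5529 -0.1854  0.28  ]
 [ 0.5569 -0.2252  0.28  ]]
ex,ey [[ 0.9951  0.0985  0.    ]
 [-0.0985  0.9951  0.    ]]
```

```bash
python3 -m crank '[0,0,0,0,0,0.036,75, 0,0,0,0,0,0.036,75, 0,0,0,0,0,0.036,75, 0,0,0,0,0,0.036,75, 0,0,-0.147,0.0068,-0.03,0,75, 0,0,-0.147,0.0068,-0.03,0,75, 0,0,-0.147,0.0068,-0.03,0,75, 0,0,-0.147,0.0068,-0.03,0,75, 0,0,-0.147,0.0068,-0.03,0,75, 0,0,-0.147,0.0068,-0.03,0,75, 0,0,-0.147,0.0068,-0.03,0,75, 0,0,-0.147,0.0068,-0.03,0,75, 0,0,-0.147,0.0068,-0.03,0,75, 0,0,-0.147,0.0068,-0.03,0,75, 0,0,0,0,0,0,75, 0,0,0,0,0,0,75]'
python3 - <<'E'
from h import *
s=observe();print(s["position"].round(4),s["tool_rot"].round(3).tolist(),s["q"].round(1))
p=np.load("p.npy");d=get_image("wrist");im=cv2.cvtColor(d["frame"],cv2.COLOR_RGB2BGR)
for o in((148,-90,280),(95,30,280)):
    u=proj(d,W(p,o))[0];print(o,u);
    if abs(u).max()<2000:cv2.drawMarker(im,tuple(int(v) for v in u),(255,0,255),0,12)
cv2.imwrite("pics/w1.png",im)
h=cv2.cvtColor(cv2.cvtColor(d["frame"],cv2.COLOR_RGB2BGR),cv2.COLOR_BGR2HSV)
for c,lo,hi in(("red",(0,150,60),(8,255,255)),("yel",(24,150,60),(34,255,255))):
    k,l,st,ce=cv2.connectedComponentsWithStats(cv2.inRange(h,lo,hi))
    print(c,[(st[i].tolist(),ce[i].round(1).tolist()) for i in range(1,k) if st[i,4]>60])
E
```

```text
time_s: 1.8
position: [0.618, -0.3004, 0.3591]
tool_rot: [[0.101, -0.995, -0.001], [-0.995, -0.101, 0.001], [-0.001, 0.001, -1.0]]
ft_force: [-0.3, -1.0, -0.5]
grip_width: 0.0643
[ 0.618  -0.3004  0.3591] [[0.101, -0.995, -0.001], [-0.995, -0.101, 0.001], [-0.001, 0.001, -1.0]] [-35.8  36.4  26.3   0.  117.4  48.4]
(148, -90, 280) [253.81371243 185.6439121 ]
(95, 30, 280) [101.88782842 248.4004886 ]
red [([234, 171, 40, 40, 1122], [253.4, 190.3]), ([309, 209, 22, 42, 753], [319.0, 228.6])]
yel [([82, 233, 45, 44, 1285], [103.9, 254.5])]
```

View pics/w1.png

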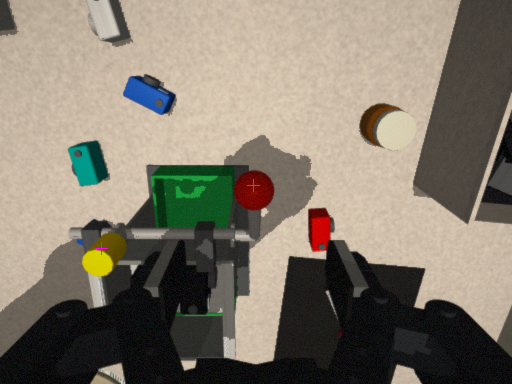

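Wrist view: ball at (254,190), about 4 mm nearer the robot than the fit's (254,186). It sits centred between the jaws, so I go down and grip it.

```bash
python3 -m crank '[0,0,0,-0.003,0,-0.021,75, 0,0,0,0,0,-0.021,75, 0,0,0,0,0,-0.021,75, 0,0,0,0,0,-0.021,75, 0,0,0,0,0,0,75]' 25
python3 -m crank '[0,0,0,0,0,0,20, 0,0,0,0,0,0,20, 0,0,0,0,0,0,20, 0,0,0,0,0,0,20, 0,0,0,0,0,0,20, 0,0,0,0,0,0,20]' 25
```

```text
time_s: 2.35
position: [0.6143, -0.2983, 0.2738]
tool_rot: [[0.103, -0.995, -0.004], [-0.995, -0.103, 0.003], [-0.003, 0.004, -1.0]]
ft_force: [-0.2, 0.1, -0.9]
grip_width: 0.0639
time_s: 2.95
position: [0.6151, -0.2999, 0.2766]
tool_rot: [[0.101, -0.995, 0.001], [-0.995, -0.101, -0.0], [0.0, -0.001, -1.0]]
ft_force: [0.8, 2.0, 3.1]
grip_width: 0.017
```

```bash
python3 - <<'E'
from h import *
o=[]
for n,(x,y) in(("scene",(135,130)),("side",(345,190)),("wrist",(254,190))):
    d=get_image(n);im=cv2.cvtColor(d["frame"],cv2.COLOR_RGB2BGR)
    cv2.imwrite(f"pics/{n}2.png",im)
    if n=="wrist": o.append(cv2.resize(im,(320,240)))
    else: o.append(cv2.resize(im[max(0,y-60):y+60,max(0,x-80):x+80],(480,360),interpolation=2) if 0 else cv2.resize(im[y-60:y+60,x-60:x+60],(240,240),interpolation=2))
cv2.imwrite("pics/c2.png",np.hstack(o))
E
```

```text
(no output)
```

View pics/c2.png

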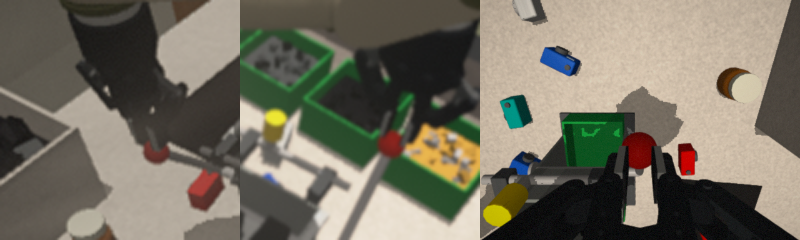

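```bash
python3 - <<'E'
from h import *
s=observe();print(s["position"],s["ft_force"])
dw=get_image("wrist");T=np.eye(4);T[:3,:3]=s["tool_rot"];T[:3,3]=s["position"]
M=dw["world_to_cam"]@T   # tool->cam
print("cam in tool",np.linalg.inv(M)[:3,3].round(3), "tcp,tip px",proj(dw,[s["position"],s["position"]+s["tool_rot"][:,2]*.014]).round(1))
T1=np.eye(4);T1[:3,:3]=[[.101,-.995,-.001],[-.995,-.101,.001],[-.001,.001,-1]];T1[:3,3]=[.618,-.3004,.3591]
d1=dict(dw,world_to_cam=M@np.linalg.inv(T1))
S=get_image("scene");D=get_image("side")
for nm,a,b,c in(("ball",(152.8,145.3),(360.8,201.8),(253.4,190.3)),):
    for use in((1,1,1),(1,1,0),(1,0,1),(0,1,1)):
        f=lambda X:np.concatenate([w*(proj(d,X)[0]-u)*k for w,d,u,k in zip(use,(S,D,d1),(a,b,c),(1,1,.5))])
        r=least_squares(f,[.6,-.3,.28]);print(nm,use,r.x.round(4),r.fun.round(1))
E
```

```text
[ 0.61513174 -0.2998857   0.27658023] [0.47709704 1.03506631 4.34963842]
cam in tool [ 0.    -0.082 -0.159] tcp,tip px [[254.7 234.8]
 [254.7 223.2]]
ball (1, 1, 1) [ 0.6149 -0.2992  0.2815] [-0.4 -0.6 -0.4  0.4 -0.2 -0.4]
ball (1, 1, 0) [ 0.6161 -0.2985  0.2811] [-0.5 -0.1 -0.5  0.1 -0.  -0. ]
ball (1, 0, 1) [ 0.6135 -0.2997  0.2786] [ 0.2 -0.1 -0.   0.   0.1 -0.1]
ball (0, 1, 1) [ 0.615  -0.2996  0.2832] [-0.  -0.  -0.1 -0.   0.  -0. ]
```

```bash
python3 - <<'E'
from h import *
a=cv2.imread("pics/wrist2.png")[200:340,170:340];b=cv2.imread("pics/side2.png")[150:230,310:400]
cv2.imwrite("pics/c3.png",np.hstack([cv2.resize(a,(486,400),interpolation=2),cv2.resize(b,(310,400),interpolation=2)]))
E
```

```text
(no output)
```

View pics/c3.png

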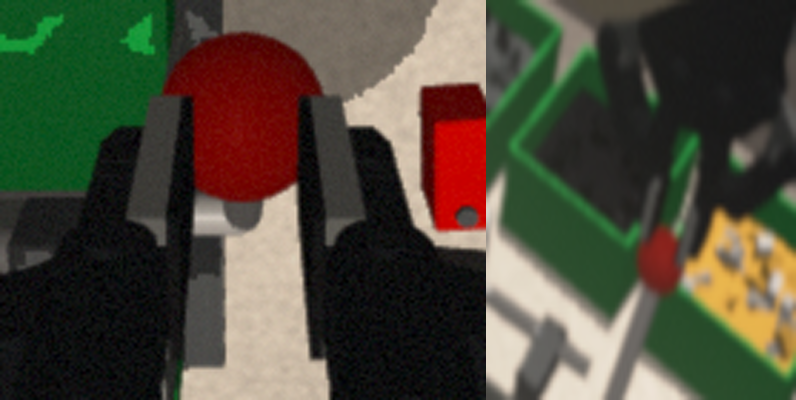

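The crop shows the pads closed only on the upper cap of the ball, so the tips sit higher than nominal. I'll open, go 14 mm lower and grip again.

```bash
python3 -m crank '[0,0,0,0,0,0,70, 0,0,0,0,0,0,70, 0,0,0,0,0,0,70, 0,0,0,0,0,-0.007,70, 0,0,0,0,0,-0.007,70, 0,0,0,0,0,0,70]' 25
python3 -m crank '[0,0,0,0,0,0,20, 0,0,0,0,0,0,20, 0,0,0,0,0,0,20, 0,0,0,0,0,0,20, 0,0,0,0,0,0,20, 0,0,0,0,0,0,20]' 25
```

```text
time_s: 3.85
position: [0.6146, -0.2998, 0.2602]
tool_rot: [[0.101, -0.995, -0.002], [-0.995, -0.101, 0.002], [-0.002, 0.002, -1.0]]
ft_force: [-0.5, 0.0, 0.3]
grip_width: 0.0595
time_s: 4.45
position: [0.615, -0.2995, 0.2625]
tool_rot: [[0.101, -0.995, 0.0], [-0.995, -0.101, 0.0], [-0.0, -0.0, -1.0]]
ft_force: [-1.7, 5.5, 4.0]
grip_width: 0.0278
```

```bash
python3 -m crank '[0,0,0,0,0,0,60, 0,0,0,0,0,0,60, 0,0,0,0,0,-0.006,60, 0,0,0,0,0,0,60]' 30
python3 -m crank '[0,0,0,0,0,0,20, 0,0,0,0,0,0,20, 0,0,0,0,0,0,20, 0,0,0,0,0,0,20, 0,0,0,0,0,0,20, 0,0,0,0,0,0,20]' 30
```

```text
time_s: 4.85
position: [0.6147, -0.3001, 0.2547]
tool_rot: [[0.1, -0.995, -0.002], [-0.995, -0.1, 0.001], [-0.001, 0.002, -1.0]]
ft_force: [-0.2, 0.5, -0.2]
grip_width: 0.0512
time_s: 5.45
position: [0.6149, -0.2994, 0.2561]
tool_rot: [[0.101, -0.995, -0.0], [-0.995, -0.101, 0.001], [-0.001, 0.0, -1.0]]
ft_force: [-1.2, 5.2, 1.9]
grip_width: 0.0281
```

```bash
python3 -m crank '[0,0,0,-0.0103,-0.001,0.008,20, 0,0,0,-0.0109,-0.0011,0.007,20, 0,0,0,-0.0115,-0.0011,0.006,20, 0,0,0,-0.012,-0.0012,0.0051,20, 0,0,0,-0.0124,-0.0012,0.0039,20, 0,0,0,-0.0127,-0.0013,0.0028,20, 0,0,0,-0.0128,-0.0013,0.0017,20, 0,0,0,-0.013,-0.0013,0.0006,20, 0,0,0,0,0,0,20]' 30
```

```text
time_s: 6.35
position: [0.5172, -0.3091, 0.2912]
tool_rot: [[0.099, -0.995, -0.002], [-0.995, -0.099, 0.002], [-0.002, 0.002, -1.0]]
ft_force: [-2.9, 5.3, -1.9]
grip_width: 0.0278
```

Tracking well, so I do the second half.

```bash
python3 -m crank '[0,0,0,-0.013,-0.0013,-0.0006,20, 0,0,0,-0.0128,-0.0013,-0.0017,20, 0,0,0,-0.0127,-0.0013,-0.0028,20, 0,0,0,-0.0124,-0.0012,-0.0039,20, 0,0,0,-0.012,-0.0012,-0.0051,20, 0,0,0,-0.0115,-0.0011,-0.006,20, 0,0,0,-0.0109,-0.0011,-0.007,20, 0,0,0,-0.0103,-0.001,-0.008,20, 0,0,0,-0.002,0,-0.002,20, 0,0,0,0,0,0,20, 0,0,0,0,0,0,20]' 30
python3 - <<'E'
from h import *
o=[]
for n,(x,y) in(("scene",(200,160)),("side",(285,270))):
    im=cv2.cvtColor(get_image(n)["frame"],cv2.COLOR_RGB2BGR); cv2.imwrite(f"pics/{n}4.png",im)
    o.append(cv2.resize(im[y-90:y+90,x-90:x+90],(400,400),interpolation=2))
cv2.imwrite("pics/c4.png",np.hstack(o))
E
```

```text
time_s: 7.45
position: [0.422, -0.3194, 0.2542]
tool_rot: [[0.1, -0.995, 0.0], [-0.995, -0.1, -0.001], [0.001, -0.0, -1.0]]
ft_force: [-0.6, 0.3, 1.1]
grip_width: 0.017
```

View pics/c4.png

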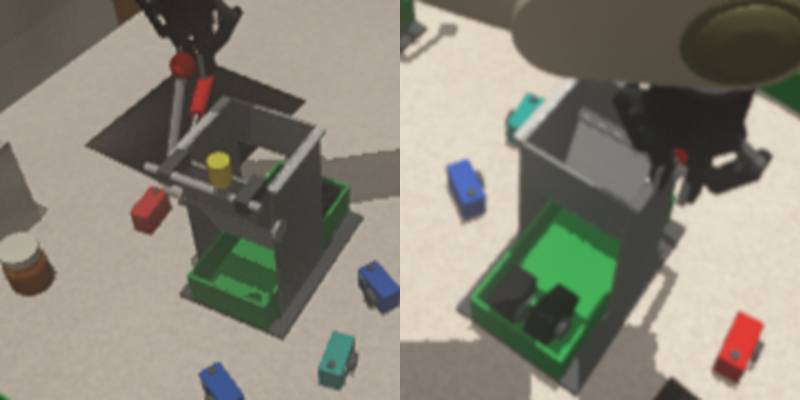

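Both black bodies lie in the tray, at about crop (515,295) and (550,312). The pads slipped off near the end, so I'll locate the ball again.

```bash
python3 - <<'E'
from h import *
S=get_image("scene");D=get_image("side");p=np.load("p.npy").copy();p[:2]-=[.003,-.0004]
for q in(1.1,1.2,1.3,1.35,1.4,1.45):
    X=W(p,(52+150*np.sin(.698-q),-90,165+150*np.cos(.698-q)))
    print(q,X.round(4),proj(S,X).round(1),proj(D,X).round(1))
for n,d in(("s",S),("d",D)):
    h=cv2.cvtColor(d["frame"],cv2.COLOR_RGB2HSV)
    k,l,st,ce=cv2.connectedComponentsWithStats(cv2.inRange(h,(0,150,50),(8,255,255)))
    print(n,[(st[i].tolist(),ce[i].round(1).tolist()) for i in range(1,k) if st[i,4]>15])
E
```

```text
1.1 [[ 0.4606 -0.3144  0.303 ]] [[188.9  99.8]] [[329.1 243.2]]
1.2 [[ 0.4472 -0.3158  0.2965]] [[192.4  99.1]] [[325.2 249.8]]
1.3 [[ 0.4344 -0.317   0.2886]] [[195.6  98.9]] [[321.4 256.7]]
1.35 [[ 0.4284 -0.3176  0.2842]] [[197.2  99. ]] [[319.5 260.2]]
1.4 [[ 0.4226 -0.3182  0.2795]] [[198.7  99.3]] [[317.6 263.6]]
1.45 [[ 0.417  -0.3188  0.2745]] [[200.1  99.8]] [[315.8 267.1]]
s [([187, 94, 10, 10, 66], [191.4, 98.1]), ([196, 105, 10, 17, 102], [200.3, 112.6]), ([170, 155, 14, 13, 88], [176.0, 161.6]), ([327, 239, 14, 13, 142], [334.0, 244.8])]
d [([339, 321, 19, 27, 275], [347.9, 333.7])]
```

Trap stands at about 1.18 rad. I'll straddle the ball again, grip harder and finish the opening.

```bash
python3 -m crank '[0,0,0,0,0,0,65, 0,0,0,0,0,0,65, 0,0,0,0,0,0,65, 0,0,0,0.009,0.0013,0.006,65, 0,0,0,0.009,0.0013,0.006,65, 0,0,0,0.009,0.0013,0.005,65, 0,0,0,0,0,0,65]' 60
python3 -m crank '[0,0,0,0,0,0,20, 0,0,0,0,0,0,20, 0,0,0,0,0,0,20, 0,0,0,0,0,0,20, 0,0,0,0,0,0,20, 0,0,0,0,0,0,20]' 60
```

```text
time_s: 8.35
position: [0.4501, -0.315, 0.2717]
tool_rot: [[0.102, -0.995, 0.001], [-0.995, -0.102, -0.001], [0.001, -0.001, -1.0]]
ft_force: [-0.1, 0.1, 1.2]
grip_width: 0.0556
time_s: 8.95
position: [0.4486, -0.3157, 0.2712]
tool_rot: [[0.1, -0.995, -0.0], [-0.995, -0.1, -0.001], [0.001, 0.0, -1.0]]
ft_force: [-1.9, -5.0, 1.1]
grip_width: 0.0268
```

```bash
python3 -m crank '[0,0,0,-0.0065,-0.0006,-0.0038,20, 0,0,0,-0.0062,-0.0006,-0.0042,20, 0,0,0,-0.006,-0.0006,-0.0045,20, 0,0,0,-0.0059,-0.0006,-0.0048,20, 0,0,0,0,0,0,20]' 60
python3 - <<'E'
from h import *
d=get_image("scene")
h=cv2.cvtColor(d["frame"],cv2.COLOR_RGB2HSV)
k,l,st,ce=cv2.connectedComponentsWithStats(cv2.inRange(h,(0,150,50),(8,255,255)))
print([(st[i].tolist(),ce[i].round(1).tolist()) for i in range(1,k) if st[i,4]>15])
E
```

```text
time_s: 9.45
position: [0.4228, -0.3183, 0.2545]
tool_rot: [[0.101, -0.995, -0.001], [-0.995, -0.101, -0.003], [0.003, 0.001, -1.0]]
ft_force: [-7.4, -5.3, 6.8]
grip_width: 0.0266
[([193, 95, 7, 7, 40], [196.5, 98.0]), ([197, 105, 9, 17, 88], [200.4, 112.7]), ([170, 155, 14, 13, 88], [176.0, 161.6]), ([327, 239, 14, 13, 141], [334.0, 244.7])]
```

```bash
python3 -m crank '[0,0,0,0.0103,0.001,0.008,20, 0,0,0,0.0109,0.0011,0.007,20, 0,0,0,0.0115,0.0011,0.006,20, 0,0,0,0.012,0.0012,0.0051,20, 0,0,0,0.0124,0.0012,0.0039,20, 0,0,0,0.0127,0.0013,0.0028,20, 0,0,0,0.0128,0.0013,0.0017,20, 0,0,0,0.013,0.0013,0.0006,20, 0,0,0,0,0,0,20]' 60
```

```text
time_s: 10.4
position: [0.5203, -0.3071, 0.2877]
tool_rot: [[0.102, -0.995, -0.001], [-0.995, -0.102, 0.003], [-0.003, 0.001, -1.0]]
ft_force: [-0.2, 0.9, 0.1]
grip_width: 0.0171
```

```bash
python3 -m crank '[0,0,0,0.013,0.0013,-0.0006,20, 0,0,0,0.0128,0.0013,-0.0017,20, 0,0,0,0.0127,0.0013,-0.0028,20, 0,0,0,0.0124,0.0012,-0.0039,20, 0,0,0,0.012,0.0012,-0.0051,20, 0,0,0,0.0115,0.0011,-0.006,20, 0,0,0,0.0109,0.0011,-0.007,20, 0,0,0,0,0,0,20]' 60
```

```text
time_s: 11.2
position: [0.6059, -0.299, 0.2596]
tool_rot: [[0.102, -0.995, -0.002], [-0.995, -0.102, 0.002], [-0.002, 0.002, -1.0]]
ft_force: [-0.3, 0.2, -0.1]
grip_width: 0.0169
```

The ball slipped out again, so I need to find where it is now.

```bash
python3 - <<'E'
from h import *
S=get_image("scene");D=get_image("side");p=np.load("p.npy").copy();p[:2]-=[.003,-.0004]
o=[]
for n,d in(("s",S),("d",D)):
    h=cv2.cvtColor(d["frame"],cv2.COLOR_RGB2HSV)
    k,l,st,ce=cv2.connectedComponentsWithStats(cv2.inRange(h,(0,150,50),(8,255,255)))
    print(n,[(st[i].tolist(),ce[i].round(1).tolist()) for i in range(1,k) if st[i,4]>15])
for q in np.arange(0,1.5,.1):
    X=W(p,(52+150*np.sin(.698-q),-90,165+150*np.cos(.698-q)))
    print(q.round(2),X.round(4),proj(S,X).round(1),proj(D,X).round(1))
for d,(x,y) in((S,(190,150)),(D,(310,240))):
    im=cv2.cvtColor(d["frame"],cv2.COLOR_RGB2BGR)
    o.append(cv2.resize(im[y-90:y+90,x-90:x+90],(400,400),interpolation=2))
cv2.imwrite("pics/c5.png",np.hstack(o))
E
```

```text
s [([180, 97, 9, 9, 54], [183.5, 100.6]), ([196, 102, 10, 20, 116], [200.5, 111.5]), ([170, 155, 14, 13, 97], [176.2, 161.5]), ([327, 239, 14, 13, 139], [334.1, 244.6])]
d [([329, 228, 13, 12, 122], [335.0, 233.3]), ([339, 321, 19, 28, 280], [347.9, 333.9])]
0.0 [[ 0.6149 -0.2992  0.2799]] [[152.6 145.2]] [[360.2 202.7]]
0.1 [[ 0.603  -0.3003  0.289 ]] [[154.8 139.1]] [[358.8 203.2]]
0.2 [[ 0.5903 -0.3016  0.2968]] [[157.5 133.1]] [[357.2 204.4]]
0.3 [[ 0.5768 -0.3029  0.3033]] [[160.4 127.4]] [[355.1 206.2]]
0.4 [[ 0.5628 -0.3043  0.3084]] [[163.6 122.1]] [[352.8 208.7]]
0.5 [[ 0.5483 -0.3058  0.3121]] [[167.  117.3]] [[350.1 211.9]]
0.6 [[ 0.5336 -0.3072  0.3143]] [[170.6 112.9]] [[347.1 215.7]]
0.7 [[ 0.5187 -0.3087  0.315 ]] [[174.2 109.1]] [[343.8 220.2]]
0.8 [[ 0.5038 -0.3102  0.3142]] [[178.  105.8]] [[340.4 225.2]]
0.9 [[ 0.489  -0.3116  0.312 ]] [[181.7 103.2]] [[336.7 230.8]]
1.0 [[ 0.4746 -0.3131  0.3082]] [[185.4 101.2]] [[332.9 236.8]]
1.1 [[ 0.4606 -0.3144  0.303 ]] [[188.9  99.8]] [[329.1 243.2]]
1.2 [[ 0.4472 -0.3158  0.2965]] [[192.4  99.1]] [[325.2 249.8]]
1.3 [[ 0.4344 -0.317   0.2886]] [[195.6  98.9]] [[321.4 256.7]]
1.4 [[ 0.4226 -0.3182  0.2795]] [[198.7  99.3]] [[317.6 263.6]]
```

View pics/c5.png

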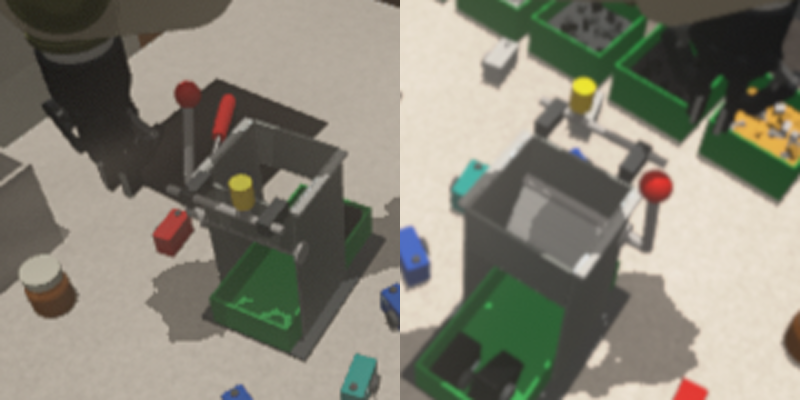

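Trap is at about 0.95 rad, ball near (0.482,-0.312,0.310). The jaws skid when the ball turns in them, so I'll push it. The pads stand 22 mm apart behind it, so the ball nests in the slot.

```bash
python3 -m crank '[0,0,0,0,0,0.05,26, 0,0,0,0,0,0.05,26, 0,0,0,-0.04,-0.0042,0,26, 0,0,0,-0.04,-0.0042,0,26, 0,0,0,-0.04,-0.0042,0,26, 0,0,0,-0.04,-0.0042,0,26, 0,0,0,0,0,-0.036,26, 0,0,0,0,0,-0.036,26, 0,0,0,0,0,0,26]' 60
```

```text
time_s: 12.2
position: [0.4433, -0.3152, 0.2865]
tool_rot: [[0.1, -0.995, -0.005], [-0.995, -0.1, 0.006], [-0.006, 0.005, -1.0]]
ft_force: [0.3, -0.6, -0.1]
grip_width: 0.022
```

```bash
python3 -m crank '[0,0,0,0.017,0.0017,0,26, 0,0,0,0.0138,0.0014,0.0029,26, 0,0,0,0.0156,0.0015,0.0016,26, 0,0,0,0.0158,0.0016,0,26, 0,0,0,0.0156,0.0015,-0.0016,26, 0,0,0,0.0153,0.0015,-0.0033,26, 0,0,0,0.015,0.0015,-0.0049,26, 0,0,0,0,0,0,26]'
python3 - <<'E'
from h import *
for n in("scene","side"):
    h=cv2.cvtColor(get_image(n)["frame"],cv2.COLOR_RGB2HSV)
    k,l,st,ce=cv2.connectedComponentsWithStats(cv2.inRange(h,(0,150,50),(8,255,255)))
    print(n,[(st[i].tolist(),ce[i].round(1).tolist()) for i in range(1,k) if st[i,4]>15])
E
```

```text
time_s: 13.0
position: [0.5544, -0.3054, 0.2857]
tool_rot: [[0.102, -0.995, 0.001], [-0.995, -0.102, -0.001], [0.001, -0.001, -1.0]]
ft_force: [0.2, 0.9, -0.2]
grip_width: 0.022
scene [([196, 102, 10, 20, 121], [200.5, 111.3]), ([170, 155, 14, 13, 88], [176.1, 161.4]), ([327, 239, 14, 13, 138], [334.1, 244.7])]
side [([349, 199, 11, 13, 103], [353.8, 204.5]), ([338, 321, 20, 29, 308], [347.3, 334.9])]
```

```bash
python3 -m crank '[0,0,0,0.0143,0.0014,-0.0063,26, 0,0,0,0.0136,0.0013,-0.0079,26, 0,0,0,0.012,0.0012,-0.0089,26, 0,0,0,0,0,0,26, 0,0,0,0,0,0,26]'
python3 - <<'E'
from h import *
for n in("scene","side"):
    h=cv2.cvtColor(get_image(n)["frame"],cv2.COLOR_RGB2HSV)
    k,l,st,ce=cv2.connectedComponentsWithStats(cv2.inRange(h,(0,150,50),(8,255,255)))
    print(n,[(st[i].tolist(),ce[i].round(1).tolist()) for i in range(1,k) if st[i,4]>15])
E
```

```text
time_s: 13.6
position: [0.5934, -0.3016, 0.2603]
tool_rot: [[0.101, -0.995, -0.001], [-0.995, -0.101, 0.001], [-0.001, 0.001, -1.0]]
ft_force: [-0.4, -0.2, -0.3]
grip_width: 0.0224
scene [([196, 102, 10, 20, 118], [200.5, 111.4]), ([169, 155, 15, 13, 96], [176.0, 161.6]), ([327, 239, 14, 13, 136], [334.1, 244.6])]
side [([354, 196, 12, 12, 98], [359.2, 200.8]), ([339, 321, 19, 27, 281], [347.9, 333.6])]
```

```bash
for i in 1; do python3 -m crank '[0,0,0,0.003,0.0003,-0.002,26, 0,0,0,0.002,0.0002,-0.002,26, 0,0,0,0,0,0,26]' | grep -E "pos|force"; python3 -m crank '[0,0,0,0.003,0.0003,-0.002,26, 0,0,0,0,0,0,26]' | grep -E "pos|force";  done
```

```text
position: [0.5959, -0.3014, 0.2595]
ft_force: [-15.3, 2.7, 11.1]
position: [0.5966, -0.3015, 0.259]
ft_force: [-30.1, 2.0, 19.7]
```

Shut hard against its stop (about 36 N tangential). Now I back off, rise and go over the bolt knob.

```bash
python3 -m crank '[0,0,0,-0.03,-0.003,0.005,26, 0,0,0,0,0,0.048,65, 0,0,0,0,0,0.045,65, 0,0,0,-0.005,0.04,0,65, 0,0,0,-0.005,0.04,0,65, 0,0,0,-0.005,0.04,0,65, 0,0,0,0,0,0,65, 0,0,0,0,0,0,65]' 40
python3 - <<'E'
from h import *
s=observe();d=get_image("wrist");p=np.load("p.npy").copy();p[:2]-=[.003,-.0004]
T=[(95,30,295),(95,30,265)];print(s["position"].round(4),W(p,T).round(4),proj(d,W(p,T)).round(1))
im=cv2.cvtColor(d["frame"],cv2.COLOR_RGB2BGR)
h=cv2.cvtColor(im,cv2.COLOR_BGR2HSV)
for lo,hi in(((24,150,50),(34,255,255)),((0,150,50),(8,255,255))):
    k,l,st,ce=cv2.connectedComponentsWithStats(cv2.inRange(h,lo,hi))
    print([(st[i].tolist(),ce[i].round(1).tolist()) for i in range(1,k) if st[i,4]>60])
print("ball shut px",proj(d,W(p,(148,-90,280))))
cv2.imwrite("pics/w6.png",im)
E
```

```text
time_s: 15.0
position: [0.5561, -0.1834, 0.354]
tool_rot: [[0.102, -0.995, 0.001], [-0.995, -0.102, -0.001], [0.001, -0.001, -1.0]]
ft_force: [-0.1, -0.6, 0.1]
grip_width: 0.055
[ 0.5561 -0.1834  0.354 ] [[ 0.5499 -0.185   0.295 ]
 [ 0.5499 -0.185   0.265 ]] [[256.3 203.4]
 [256.2 188.8]]
[([244, 176, 34, 44, 1170], [260.4, 198.3])]
[([411, 103, 48, 43, 1617], [434.8, 123.9]), ([386, 181, 30, 44, 989], [400.7, 202.2])]
ball shut px [[432.04596074 123.8135609 ]]
```

View pics/w6.png

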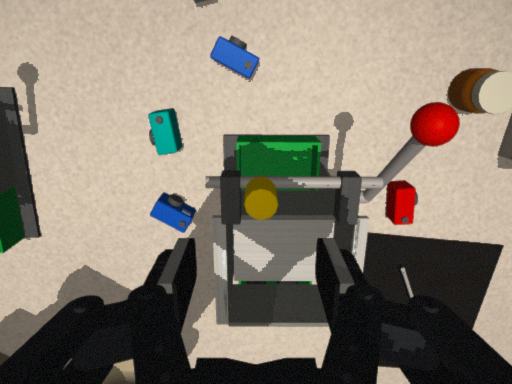

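Wrist view: the knob is at (260,198) between guide blocks at (230,197) and (347,195), and the lever is shut with its ball at (435,124). I go down to TCP z 0.270, keeping the tips above the 253 mm guides.

```bash
python3 -m crank '[0,0,0,-0.0065,-0.0045,-0.028,65, 0,0,0,0,0,-0.028,65, 0,0,0,0,0,-0.028,65, 0,0,0,0,0,0,65]' 40
python3 -m crank '[0,0,0,0,0,0,15, 0,0,0,0,0,0,15, 0,0,0,0,0,0,15, 0,0,0,0,0,0,15, 0,0,0,0,0,0,15]' 40
```

```text
time_s: 15.45
position: [0.5485, -0.1891, 0.2655]
tool_rot: [[0.099, -0.995, -0.007], [-0.995, -0.099, 0.004], [-0.004, 0.006, -1.0]]
ft_force: [-0.0, -0.3, -0.3]
grip_width: 0.0556
time_s: 15.95
position: [0.5502, -0.189, 0.2712]
tool_rot: [[0.1, -0.995, 0.003], [-0.995, -0.1, -0.002], [0.003, -0.003, -1.0]]
ft_force: [0.4, -1.0, 6.9]
grip_width: 0.0217
```

```bash
python3 -m crank '[0,0,0,0.0006,-0.006,0,15, 0,0,0,0.0006,-0.006,0,15, 0,0,0,0.0006,-0.006,0,15, 0,0,0,0.0006,-0.006,0,15, 0,0,0,0.0006,-0.006,0,15, 0,0,0,0.0003,-0.003,0,15, 0,0,0,0,0,0,15]'
```

```text
time_s: 16.65
position: [0.5534, -0.2219, 0.2712]
tool_rot: [[0.101, -0.995, 0.003], [-0.995, -0.101, -0.002], [0.002, -0.003, -1.0]]
ft_force: [1.1, -1.2, 6.3]
grip_width: 0.0215
```

```bash
python3 -m crank '[0,0,0,0.0002,-0.002,0,15, 0,0,0,0.0002,-0.002,0,15, 0,0,0,0,0,0,15]'
```

```text
time_s: 16.95
position: [0.5537, -0.2251, 0.2712]
tool_rot: [[0.101, -0.995, 0.003], [-0.995, -0.101, -0.001], [0.001, -0.003, -1.0]]
ft_force: [0.0, 3.0, 6.7]
grip_width: 0.0218
```

```bash
python3 -m crank '[0,0,0,0.0002,-0.002,0,15, 0,0,0,0.0002,-0.002,0,15, 0,0,0,0,0,0,15]'
```

```text
time_s: 17.25
position: [0.5538, -0.2254, 0.2711]
tool_rot: [[0.104, -0.995, 0.001], [-0.995, -0.104, 0.006], [-0.006, -0.002, -1.0]]
ft_force: [-2.2, 18.5, 9.8]
grip_width: 0.0216
```

Bolt is at its stop (18 N, knob y -0.2254 against the predicted -0.2252). I release, rise and check.

```bash
python3 -m crank '[0,0,0,0,0,0,60, 0,0,0,0,0,0,60, 0,0,0,0,0,0,60, 0,0,0,0,0,0.03,60, 0,0,0,0,0,0.04,60, 0,0,0,-0.01,0.03,0.03,60, 0,0,0,0,0.04,0,60, 0,0,0,0,0.04,0,60, 0,0,0,0,0,0,60, 0,0,0,0,0,0,60]'
python3 - <<'E'
from h import *
p=np.load("p.npy").copy();p[:2]-=[.003,-.0004];o=[]
for n,(x,y) in(("scene",(200,160)),("side",(300,240)),("wrist",(256,192))):
    d=get_image(n);im=cv2.cvtColor(d["frame"],cv2.COLOR_RGB2BGR);cv2.imwrite(f"pics/{n}7.png",im)
    o.append(cv2.resize(im[y-90:y+90,x-90:x+90],(400,400),interpolation=2) if n!="wrist" else cv2.resize(im,(266,200)))
    h=cv2.cvtColor(im,cv2.COLOR_BGR2HSV)
    for c,lo,hi in(("y",(24,150,50),(34,255,255)),("r",(0,150,50),(8,255,255))):
        k,l,st,ce=cv2.connectedComponentsWithStats(cv2.inRange(h,lo,hi))
        print(n,c,[(st[i].tolist(),ce[i].round(1).tolist()) for i in range(1,k) if st[i,4]>15])
    print(n,"pred bolt .04, .036, ball",proj(d,W(p,[(95,-10,285),(95,-6,285),(148,-90,280)])).round(1).tolist())
cv2.imwrite("pics/c7.png",np.hstack(o[:2]))
E
```

```text
time_s: 18.25
position: [0.5437, -0.1191, 0.3696]
tool_rot: [[0.102, -0.995, 0.0], [-0.995, -0.102, -0.001], [0.001, -0.0, -1.0]]
ft_force: [0.4, 0.6, -0.1]
grip_width: 0.0512
scene y [([190, 135, 9, 7, 50], [194.1, 137.6]), ([401, 240, 13, 12, 106], [407.4, 245.5])]
scene r [([196, 102, 10, 20, 122], [200.5, 111.3]), ([148, 140, 10, 9, 73], [152.2, 143.9]), ([170, 156, 14, 12, 88], [176.0, 161.7]), ([327, 239, 14, 13, 135], [334.1, 244.6])]
scene pred bolt .04, .036, ball [[194.2, 139.8], [195.7, 140.3], [152.7, 145.0]]
side y [([169, 100, 9, 8, 54], [173.3, 103.2]), ([313, 192, 11, 12, 96], [317.7, 196.8])]
side r [([213, 109, 9, 8, 54], [217.0, 112.7]), ([354, 195, 13, 13, 131], [360.3, 201.1]), ([339, 321, 19, 26, 270], [348.0, 333.5])]
side pred bolt .04, .036, ball [[316.7, 199.5], [315.1, 198.7], [360.1, 202.8]]
wrist y [([372, 165, 45, 39, 1248], [394.3, 183.7])]
wrist r [([490, 91, 22, 42, 638], [502.4, 112.3]), ([428, 176, 26, 41, 715], [441.9, 195.9]), ([443, 300, 21, 26, 229], [454.1, 311.2])]
wrist pred bolt .04, .036, ball [[394.0, 183.6], [388.7, 183.6], [512.1, 111.9]]
```

View pics/c7.png

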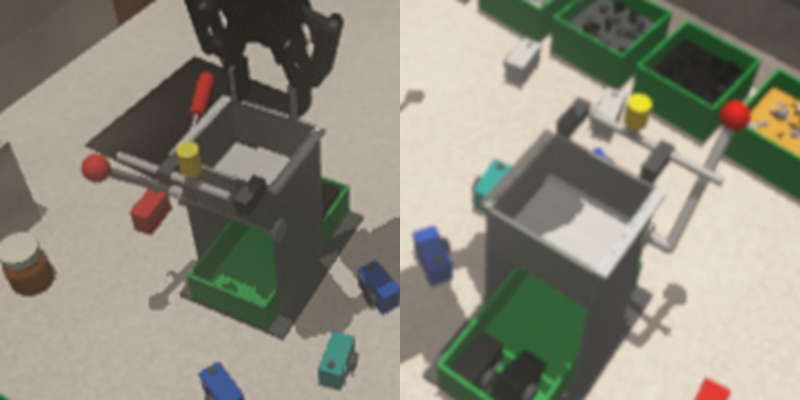

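The ball is back at its starting pixels in both views (scene 152,144; side 360,201). The yellow knob matches 40 mm of travel in all three views, and both bodies are in the tray at about crop (470,355) and (520,378). I'm handing in the job.

```bash
python3 -c "
from rig import *
print(close_job())"
```

```text
the job is handed in; nothing more can be done
None
```

The job is done and handed in at about 18 s of the 48 s allowed. I swung the trap-door of the right-hand hopper open to nearly its stop, and both black camera bodies dropped into the green tray. I then pushed the door shut against its stop and slid the bolt across until it hit its own stop.

**Last checks:**
- **Lever ball:** it sits at its starting pixels in both the scene and side views, so the door is shut.
- **Bolt knob:** it matches 40 mm of travel to about 3 px in all three views.
- **Camera bodies:** both were visible in the tray, and the gripper was clear of everything.
- **Other hopper:** I never touched it; its ball had not moved.

**What went wrong on the way:**
- **First grip:** it closed only on the top of the ball, because the pads sat higher than the nominal tool frame said. I lowered the gripper 20 mm in all before it held properly.
- **Slips:** the ball slipped out of the jaws twice, once near the end of opening and once on the way back. I gripped it again to finish opening and pushed it for the closing swing.
- **Forces:** the highest force I read was about 36 N at the fingertips, against the shut stop. I read forces only at the end of each move, so a brief higher peak would not have shown.

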